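Return the tape roll through the drop-box flap

ROBOT

A 6-joint arm with a two-finger parallel gripper is mounted at the origin on a cart in front of the work surface, level with it; the furniture and walls round the work are solid. World frame = base frame: x ahead of the robot, y to its left, z up, the work surface at z = 0. Lengths are in mm, angles in rad, forces in N, time in s.
With the tool pointing down it reaches from about 375 to 925 mm from the base axis. Payload 5.7 kg.
Tool frame: the origin (TCP) lies midway between the tips of the shut fingers; the grasp point (between the pads) lies ctrl.grip_point_offset behind it (ctrl.grip_point_offset is the distance from the TCP to the grasp point, in mm); z points along the fingers, y is the line along which they close (so a half turn about z gives the same grasp; the last joint's range is limited). The gripper opens to 85 mm and grips with 20 to 120 N. Pads are 22 mm wide; open, the fingers measure 114 mm over their backs; the gripper's body (76 mm by 85 mm) begins 54 mm behind the grasp point. The pads swing forward as they close: fully open they stand 13 mm farther back than shut.
Start: joints at [1.008, 0.359, 1.51, -0, 1.272, -0.115], TCP at [259.777, 540.811, 208.267] pointing down, gripper open.
Joint ranges: [-2.97, 2.97], [-1.01, 2.36], [0.21, 2.38], [-0.96, 4.11], [0.2, 2.71], [-2.98, 2.98]. Speed limits (rad/s): [2.39, 2.39, 3.14, 3.14, 3.14, 3.14].

INTERFACE

Orientations are given as a 3x3 rotation matrix whose columns are the frame's x, y, z axes.
In Python, from bench import ctrl gives the robot as it stands. The module is installed in compiled form; this text tells all that it offers.
- The arm moves only by the shell command python3 -m crank 'ROWS' [FORCE]. ROWS is JSON, one flat list of numbers, 7 for each row, row after row: the shift along the world's x, y, z as a fraction of full scale, then the turn, a rotation vector about the world's x, y, z as a fraction of full scale, then the finger opening in mm, from 0 to 85.4. In form: [x, y, z, rx, ry, rz, jaw, x, y, z, rx, ry, rz, jaw, ...]. A call has 1 to 5 rows; each row shifts and turns the commanded pose from where the row before left it; what a row does not reach is not made up. Full scale, the value 1, is 2.5 cm for a shift and 5 degrees for a turn. A row lasts 1/10 s, in which the tool goes at most 50 mm and 8.59 degrees, less where a joint would pass 70% of its speed; a pose out of reach is approached as far as the arm can. A call with a number of a shift or a turn outside -1 to 1 is refused whole. A call with a gripper value outside its range is refused whole. The fingers move at their own pace and stop on an object; FORCE is the grip in N (left out, the last holds). Time passes only in rows, so rows that do not move let the fingers close. It gives the time, the measured TCP pose, the force, the opening and the grip force at its end, in the units of the state.
- ctrl.get_state(): the state, without advancing time (a new reading comes with each control period).
- ctrl.grab_frame(name): name is "scene" or "top" or "wrist"; returns a dict with "img" (384x512x3 uint8, blue, green, red), "z_map" (384x512 float32, mm along the optical axis (not along the pixel's ray), 0 where there is no reading), "intrinsics" (3x3 intrinsics, pixels), "distortion" ([k1, k2, p1, p2, k3] as OpenCV has them; the pictures are not rectified), "rvec" (rotation vector, rad) and "tvec" (3), from world to camera coordinates, as OpenCV has them; the wrist camera has in their place "hand_eye" (4x4, takes a point from camera to tool coordinates, whose origin is the TCP and whose axes are the flange's). Camera axes: x right, y down, z forward; pixel columns grow to the right and rows downward; lengths in mm; the calibration is good to about 2 mm. A picture is of the moment at which its call begins: read the wrist's pose just before it.
- ctrl.close_job(): hands the job in; it is judged then, once.
The state is a dict: "t": time; "q": joint angles; "dq": joint speeds; "joint_efforts": joint torques, N m; "position": TCP position; "tcp_rot": TCP orientation; "contact_force": force on the tool from outside, world axes, zero at the start; "wrist_torque": the same for the moment, N m; "finger_gap": finger opening in mm; "finger_force": force on a finger pad.
Only numpy, scipy, OpenCV 4.12 (cv2) and the standard library are available. Lean on these libraries where they do the work, as an engineer would, in place of code of your own. Each camera call takes 0.05 s, during which the arm holds its last target. There are 200 camera calls.

TASK

Put the roll of packing tape away in the grey return box: pull the box's front flap down until it lies level, lay the tape roll flat on the open flap and let go of it, then push the flap back up until it is fully shut, so that the roll slides into the box and stays inside. Leave the other things on the table where they stand.

Things in the scene. Friction and masses are not known exactly. Their poses are not given: they have to be found in the camera images.
- drop_box: Grey roofed sheet-steel return box, 145 mm deep, 172 wide, 196 high, fixed; the flap is its only way in. Origin on the table below the middle of the flap's hinge line, at the box's front; x to the back (box from x 0 to 145 mm), y left, z up. Inside 164 mm wide, 140 deep; the floor falls from 50 mm above the table at the front to 16 mm at the back.
- flap (a joint): Front flap of the box, hinged along its lower edge: 0 = shut (upright), growing as its top comes down towards the robot, 1.571 = fully open, level, on its stop. Starts shut or ajar (0 to 0.3 rad). Stiff hinge (0.45 N m friction, flap 0.35 kg): it stays where it is left, also with the roll on it; moving it takes about 2 to 6 N at the bar.
- flap_hinge (a point): Middle of the flap's hinge line, 55 mm above the table, along the box's y; axes as the box's. The flap is 4 mm sheet, 168 mm wide, 135 mm long from the hinge, with side rims 12 mm high on its inner face, 154 mm clear between them. Its inner face passes through the hinge line.
- flap_bar (a point): Middle of the pull bar: round steel rod, 10 mm diameter, 108 mm long, parallel to the hinge and 175 mm from it, on two posts 120 mm apart beyond the flap's free edge, 34 mm clear between rod and edge. Fingers can straddle it from above, shut (230 mm above the table) or open (53 mm, nearest the robot); it may turn between them. Site y along the rod, z away from the hinge.
- flap_middle (a point): Middle of the flap's inner face, on the surface, 68 mm from the hinge; x is the face's normal (up when the flap is open, to the back of the box when shut), z points from hinge to bar. With the flap open it is 55 mm above the table; the roll is laid about here.
- tape_center (a point): Centre, half-way up (12 mm), of the loose roll of tan packing tape (0.08 to 0.15 kg) lying flat on the table: a ring of 102 mm outer diameter, 24 mm high, hole about 76 mm, so its wall is about 13 mm thick and can be pinched from above with one finger in the hole. Its z is the ring's axis.
Mind the look-alikes: they are no part of the job. Several things look just like the part that bears tape_center: the one meant starts farthest to the robot's left.

How it is judged:
By the outcome, as a careful person would: the job done as asked, in the order asked, and still so for the second after the job is handed in, with the robot touching nothing.
It also fails if it takes over 72 s, if anything falls off the work surface, if the arm or the gripper's body presses on something with over 40 N, if the wrist force passes 120 N, or if a joint passes its speed limit or range.

## Working session

There is one attempt and no reset: what is moved stays moved. The work goes in short steps, Python scripts to look and compute and a shell command to move; the robot and the scene stay as the last step left them, time stands still between calls to the robot, and variables do not carry over. Pictures are saved under pics/ and viewed, at most 10 in all, crops included, and the job is handed in when it is done.

```bash
mkdir -p pics
cat > h.py <<'E'
import numpy as np, cv2
from bench import ctrl
def cloud(f):
    z=f["z_map"];K=np.array(f["intrinsics"]);h,w=z.shape
    u,v=np.meshgrid(np.arange(w),np.arange(h))
    p=cv2.undistortPoints(np.stack([u,v],-1).reshape(-1,1,2).astype(np.float64),K,np.array(f["distortion"])).reshape(h,w,2)
    P=np.dstack([p*z[...,None],z])
    if "hand_eye" in f:
        s=ctrl.get_state();H=np.array(f["hand_eye"]);T=P@H[:3,:3].T+H[:3,3]
        return T@np.array(s["tcp_rot"]).T+np.array(s["position"])
    R=cv2.Rodrigues(np.array(f["rvec"],float))[0]
    W=(P-np.array(f["tvec"]).ravel())@R
    W[z==0]=np.nan
    return W
E
python3 - <<'E'
from h import *
print(ctrl.grip_point_offset)
s=ctrl.get_state();print(s["t"],np.round(s["tcp_rot"],2))
ims=[]
for n in("scene","top"):
    f=ctrl.grab_frame(n);W=cloud(f);np.save(n,W);cv2.imwrite(n+".png",f["img"]);ims.append(f["img"])
    R=cv2.Rodrigues(np.array(f["rvec"],float))[0];print(n,-R.T@np.array(f["tvec"]).ravel())
    print(np.round(np.nan_to_num(W[40::60,40::72]),0).astype(int).tolist())
cv2.imwrite("pics/a.png",cv2.resize(np.vstack(ims),(800,1200))[:600]);cv2.imwrite("pics/b.png",cv2.resize(ims[1],(800,600)))
E
```

```text
18.700000000000003
0.0 [[-0.9   0.43 -0.  ]
 [ 0.43  0.9  -0.  ]
 [ 0.   -0.   -1.  ]]
scene [ -31.35892044 -440.0657733   788.64326968]
[[[768, 1238, 216], [1385, 1671, -37], [1582, 1273, -3], [1828, 945, 3], [2321, 743, -87], [1651, 86, 228], [2353, -59, 67]], [[677, 1226, -5], [1300, 1690, -390], [804, 477, 179], [1001, 326, 149], [1438, 262, -3], [1948, 103, -156], [1333, -284, 203]], [[621, 1331, -327], [579, 625, -1], [732, 433, -3], [715, 111, 144], [850, -45, 136], [1185, -160, 1], [1189, -364, 84]], [[475, 1226, -554], [374, 351, 28], [515, 218, -2], [625, 42, 18], [602, -180, 164], [894, -276, 1], [791, -438, 172]], [[332, 1133, -796], [544, 858, -801], [361, 66, -2], [469, -76, 0], [578, -217, -1], [677, -358, 10], [729, -492, 63]], [[24, -66, 324], [341, 593, -799], [451, 239, -583], [351, -165, -24], [434, -296, 1], [447, -422, 116], [620, -539, 6]]]
top [ 343.60960297   52.78342877 1052.98962649]
[[[1564, 593, -389], [1043, 212, 148], [978, 38, 154], [1019, -164, -1], [951, -363, 4], [785, -451, 202], [826, -786, -2]], [[1032, 478, 7], [875, 248, 154], [820, 83, 151], [834, -103, 2], [693, -230, 195], [691, -463, 53], [646, -691, 2]], [[809, 469, 100], [728, 283, 151], [691, 127, 106], [668, -48, 1], [607, -231, 3], [523, -365, 119], [483, -610, 2]], [[654, 490, 116], [634, 361, -5], [0, 0, 0], [514, 3, -1], [455, -174, -3], [395, -354, -3], [323, -986, -799]], [[539, 575, 2], [483, 397, 0], [426, 222, 1], [370, 51, -1], [288, -251, -794], [183, -559, -807], [72, -873, -805]], [[395, 609, -1], [340, 723, -803], [246, 423, -800], [159, 126, -707], [66, -151, -697], [-54, -459, -800], [-166, -765, -802]]]
```

View pics/a.png

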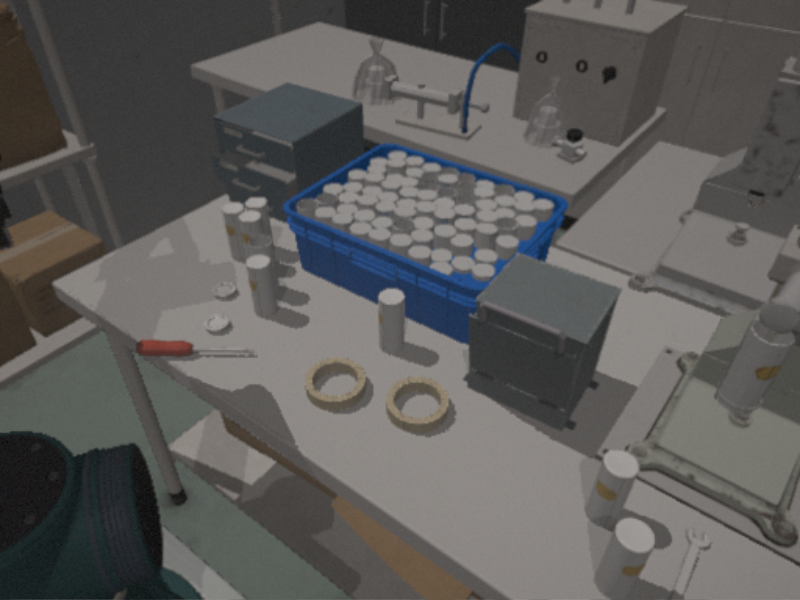

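View pics/b.png

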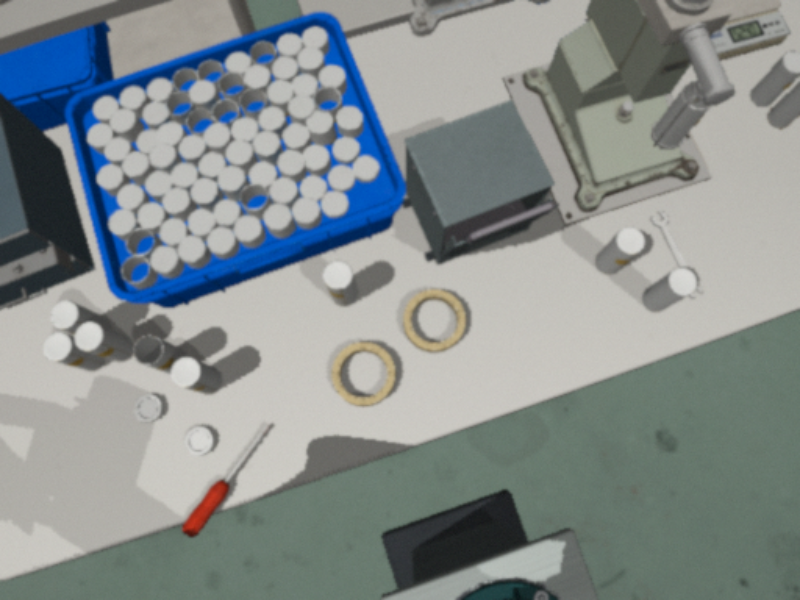

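The two tape rings are at top-view pixels (364,373) and (435,320). The grey box roof is around (478,160), and the pull bar around (500,225) with the flap ajar. A canister stands at (338,275).

Run:
```python
from h import *
im=cv2.imread("top.png");W=np.load("top.npy");hsv=cv2.cvtColor(im,cv2.COLOR_BGR2HSV)
m=((hsv[...,0]>12)&(hsv[...,0]<35)&(hsv[...,1]>60)&(W[...,2]>10)&(W[...,2]<40)).astype(np.uint8)
n,l,st,c=cv2.connectedComponentsWithStats(m)
for i in range(1,n):
    if st[i,4]>150:
        P=W[l==i];(cc,r)=cv2.minEnclosingCircle(P[:,:2].astype(np.float32));A=np.c_[2*P[:,:2],np.ones(len(P))]
        print("ring",c[i],st[i,4],cc,r,P.mean(0))
# roof
mask=(np.abs(W[...,2]-196)<6)&(np.abs(W[...,0]-690)<150)&(np.abs(W[...,1]+200)<130)
mm=mask.astype(np.uint8);n,l,st,c=cv2.connectedComponentsWithStats(mm)
i=1+np.argmax(st[1:,4]);P=W[l==i]
print("roof",len(P),P.mean(0),cv2.minAreaRect(P[:,:2].astype(np.float32)),cv2.boxPoints(cv2.minAreaRect(P[:,:2].astype(np.float32))))
S=np.load("scene.npy")
for X in(W,S):
    k=(X[...,2]>205)&(X[...,2]<250)&(np.abs(X[...,0]-650)<150)&(np.abs(X[...,1]+200)<130)
    P=X[k];print("bar",len(P),P.mean(0),P.min(0),P.max(0))
    if len(P)>5: print(cv2.minAreaRect(P[:,:2].astype(np.float32)), P[P[:,2].argsort()[-5:]].round())
# can near
k=(W[...,2]>60)&(W[...,0]>450)&(W[...,0]<640)&(W[...,1]>-60)&(W[...,1]<150)
print("can",W[k].mean(0),W[k].min(0),W[k].max(0))
```

```text
ring [277.996337   204.45970696] 546 (531.841064453125, -61.66615295410156) 50.51118087768555 [530.9050971  -61.74694713  23.35069593]
ring [232.38043478 238.64492754] 552 (484.3132629394531, 74.9997329711914) 50.83952713012695 [484.43682912  74.97919176  23.73684948]
roof 4603 [ 699.55918553 -179.92495847  195.94773934] ((701.3748779296875, -180.79299926757812), (151.31149291992188, 177.09205627441406), 3.775726079940796) [[ 620.0525   -97.42118]
 [ 631.71423 -274.12888]
 [ 782.69727 -264.16483]
 [ 771.0355   -87.45712]]
bar 273 [ 590.77800401 -183.32693154  228.71931552] [ 583.59839185 -251.15052929  207.39260745] [ 599.50762998 -123.43531799  234.09653973]
((591.5946655273438, -187.32998657226562), (12.6405668258667, 127.79925537109375), 1.8404136896133423) [[ 590. -214.  233.]
 [ 589. -139.  233.]
 [ 591. -162.  234.]
 [ 592. -215.  234.]
 [ 590. -235.  234.]]
bar 307 [ 589.74179434 -192.81392673  225.59994982] [ 582.36054605 -253.1074781   205.10544847] [ 598.49206788 -125.26588877  232.53604134]
((590.6365356445312, -189.3514404296875), (10.565786361694336, 128.16256713867188), 3.537229061126709) [[ 587. -143.  232.]
 [ 591. -207.  232.]
 [ 589. -139.  232.]
 [ 587. -183.  232.]
 [ 592. -232.  233.]]
can [618.80318783  64.0959018  108.82324745] [603.32863968  41.96145076  60.92593379] [639.84127767  86.64484033 123.25117772]
```

Target ring (left): centre (484, 75). Box yaw is about 3.8°, hinge about (629, -186, 55), bar now at about (591, -187, 227). Moving above the bar.

```bash
python3 -m crank '[0.4,-0.9,0.2,0,0,-1,40, 0.4,-0.9,0.2,0,0,-1,40, 0.4,-0.9,0.2,0,0,-1,40, 0.4,-0.9,0.2,0,0,-1,40, 0.4,-0.9,0.2,0,0,-1,40]' 40
python3 -m crank '[0.4,-0.9,0.2,0,0,-1,40, 0.4,-0.9,0.2,0,0,-1,40, 0.4,-0.9,0.2,0,0,-1,40, 0.4,-0.9,0.2,0,0,-1,40, 0.4,-0.9,0.2,0,0,-1,40]'
python3 -m crank '[0.4,-0.9,0.2,0,0,-1,40, 0.4,-0.9,0.2,0,0,-1,40, 0.4,-0.9,0.2,0,0,0,40, 0.4,-0.9,0.2,0,0,0,40, 0.4,-0.9,0.2,0,0,0,40]'
python3 -m crank '[0.4,-0.9,0,0,0,0,40, 0.4,-0.9,0,0,0,0,40, 0.4,-0.9,0,0,0,0,40, 0.4,-0.9,0,0,0,0,40, 0.4,-0.9,0,0,0,0,40]'
python3 -c "
from h import *
s=ctrl.get_state();print(s['q'],np.round(s['tcp_rot'],3))"
```

```text
t: 0.6
position: [309.8, 427.1, 233.0]
tcp_rot: [[-0.631, 0.776, -0.001], [0.776, 0.631, -0.001], [-0.0, -0.001, -1.0]]
contact_force: [0.5, -0.1, 0.2]
finger_gap: 39.9
finger_force: 0.0
t: 1.1
position: [359.8, 314.7, 258.2]
tcp_rot: [[-0.244, 0.97, -0.001], [0.97, 0.244, -0.0], [-0.0, -0.001, -1.0]]
contact_force: [0.4, -0.4, -0.6]
finger_gap: 40.0
finger_force: 0.0
t: 1.6
position: [409.7, 202.3, 283.2]
tcp_rot: [[-0.076, 0.997, -0.001], [0.997, 0.076, -0.0], [-0.0, -0.001, -1.0]]
contact_force: [-0.3, -0.3, 0.9]
finger_gap: 40.2
finger_force: 0.0
t: 2.1
position: [459.7, 89.8, 283.0]
tcp_rot: [[-0.076, 0.997, -0.001], [0.997, 0.076, 0.0], [0.0, -0.001, -1.0]]
contact_force: [0.2, -0.7, -0.3]
finger_gap: 40.0
finger_force: 0.0
[ 4.53343247e-02  9.97214244e-02  1.67050706e+00  5.96790643e-05
  1.37209382e+00 -3.04938741e-02] [[-0.076  0.997 -0.001]
 [ 0.997  0.076  0.   ]
 [ 0.    -0.001 -1.   ]]
```

```bash
python3 -m crank '[0.44,-0.92,0,0,0,0,40, 0.44,-0.92,0,0,0,0,40, 0.44,-0.92,0,0,0,0,40, 0.44,-0.92,0,0,0,0,40, 0.44,-0.92,0,0,0,0,40]'
python3 -m crank '[0.44,-0.92,0,0,0,0,40, 0.44,-0.92,0,0,0,0,40, 0.44,-0.92,0,0,0,0,40, 0.44,-0.92,0,0,0,0,40, 0.44,-0.92,0,0,0,0,40]'
python3 -m crank '[0.44,-0.92,0,0,0,0,40, 0.44,-0.92,0,0,0,0,40, 0,0,0,0,0,0,40]'
python3 - <<'E'
from h import *
f=ctrl.grab_frame("wrist");X=cloud(f);cv2.imwrite("pics/c.png",f["img"])
k=(X[...,2]>215)&(X[...,2]<240)&(np.abs(X[...,0]-600)<60)&(np.abs(X[...,1]+190)<100)&(f["z_map"]>60)
P=X[k];print(len(P),P.mean(0),P.min(0),P.max(0),cv2.minAreaRect(P[:,:2].astype(np.float32)))
E
```

```text
t: 2.6
position: [514.7, -25.1, 282.9]
tcp_rot: [[-0.076, 0.997, -0.001], [0.997, 0.076, 0.0], [0.0, -0.001, -1.0]]
contact_force: [0.0, -0.3, -0.3]
finger_gap: 40.0
finger_force: 0.0
t: 3.1
position: [569.8, -140.1, 282.7]
tcp_rot: [[-0.076, 0.997, -0.001], [0.997, 0.076, 0.0], [0.001, -0.001, -1.0]]
contact_force: [-0.1, 0.0, 0.7]
finger_gap: 39.9
finger_force: 0.0
t: 3.4
position: [592.7, -188.1, 282.4]
tcp_rot: [[-0.073, 0.997, -0.0], [0.997, 0.073, -0.001], [-0.001, -0.0, -1.0]]
contact_force: [-0.5, 0.6, -0.3]
finger_gap: 39.9
finger_force: 0.0
1715 [ 589.09761234 -178.39917787  227.9597077 ] [ 581.02911858 -248.92052836  215.23697351] [ 599.85109593 -120.49149688  231.28111548] ((590.2569580078125, -184.75494384765625), (11.203034400939941, 128.61837768554688), 3.781561851501465)
```

View pics/c.png

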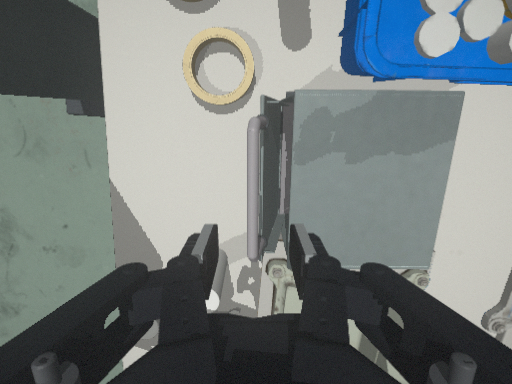

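The bar is seen end-on between the fingers, around pixel (254,190); the tool is aligned. Descending, closing loosely on the rod, and computing the arc.

```bash
python3 -m crank '[-0.05,0.04,-1,0,0,0,40, -0.05,0.04,-1,0,0,0,40, 0,0,-1,0,0,0,40, 0,0,0,0,0,0,13, 0,0,0,0,0,0,13]' 20
python3 -m crank '[0,0,0,0,0,0,13, 0,0,0,0,0,0,13]'
python3 -c "
import numpy as np
th=np.linspace(.22,1.571,16);x=-175*np.sin(th);z=175*np.cos(th)
for a,b in zip(np.diff(x)/25,np.diff(z)/25):print('%.2f %.2f %.2f'%(a*.998,a*.066,b))"
```

```text
t: 3.95
position: [588.8, -182.3, 208.3]
tcp_rot: [[-0.076, 0.997, -0.001], [0.997, 0.076, 0.001], [0.001, -0.001, -1.0]]
contact_force: [-0.4, -0.5, 0.2]
finger_gap: 13.6
finger_force: 0.0
t: 4.15
position: [590.3, -183.4, 209.9]
tcp_rot: [[-0.076, 0.997, 0.002], [0.997, 0.076, -0.001], [-0.001, 0.002, -1.0]]
contact_force: [-0.4, -0.3, -0.6]
finger_gap: 13.1
finger_force: 0.0
-0.61 -0.04 -0.17
-0.59 -0.04 -0.22
-0.57 -0.04 -0.27
-0.54 -0.04 -0.32
-0.51 -0.03 -0.37
-0.47 -0.03 -0.41
-0.44 -0.03 -0.45
-0.39 -0.03 -0.49
-0.35 -0.02 -0.53
-0.30 -0.02 -0.55
-0.25 -0.02 -0.58
-0.19 -0.01 -0.60
-0.14 -0.01 -0.61
-0.08 -0.01 -0.62
-0.03 -0.00 -0.63
```

```bash
python3 -m crank '[0,0,0,0,0,0,0, 0,0,0,0,0,0,0, 0,0,0,0,0,0,0]' 40
python3 -m crank '[-0.61,-0.04,-0.17,0,0,0,0, -0.59,-0.04,-0.22,0,0,0,0, -0.57,-0.04,-0.27,0,0,0,0]'
python3 -m crank '[-0.54,-0.04,-0.32,0,0,0,0, -0.51,-0.03,-0.37,0,0,0,0, -0.47,-0.03,-0.41,0,0,0,0]'
```

```text
t: 4.45
position: [589.4, -183.3, 208.6]
tcp_rot: [[-0.076, 0.997, 0.0], [0.997, 0.076, -0.0], [-0.0, 0.0, -1.0]]
contact_force: [-0.2, -0.5, 0.1]
finger_gap: 0.1
finger_force: 0.0
t: 4.75
position: [545.5, -186.6, 193.4]
tcp_rot: [[-0.076, 0.997, 0.002], [0.997, 0.076, -0.001], [-0.001, 0.002, -1.0]]
contact_force: [-2.8, 0.1, 9.6]
finger_gap: -0.1
finger_force: 4.4
t: 5.05
position: [504.6, -189.3, 165.6]
tcp_rot: [[-0.076, 0.997, -0.003], [0.997, 0.076, -0.001], [-0.001, -0.003, -1.0]]
contact_force: [-9.9, -1.9, 15.1]
finger_gap: 0.1
finger_force: 7.3
```

Run:
```python
from h import *
a=ctrl.grab_frame("wrist")["img"];g=ctrl.grab_frame("scene")["img"]
g=cv2.resize(g[130:310,250:450],(800,720))[:,:]
o=np.zeros((600,800,3),np.uint8);o[:384,:400]=a[:,56:456];o[:360,400:]=cv2.resize(g,(400,360));cv2.imwrite("pics/d.png",o[:390])
```

```text
(no output)
```

View pics/d.png

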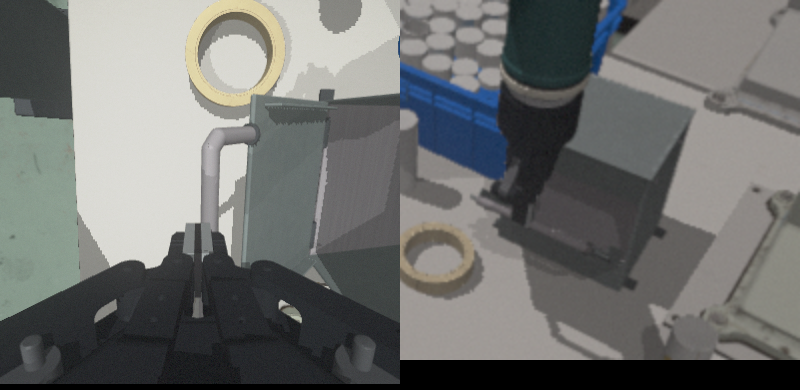

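Run:
```python
from h import *
s=ctrl.get_state();print(s["position"],s["contact_force"],s["finger_gap"])
f=ctrl.grab_frame("wrist");X=cloud(f)
for r in (165,190,215,230): print(r,X[r,255:285:3].round(0).tolist())
```

```text
[ 503.31618077 -188.81470673  163.85929341] [-0.50201258 -0.12822771  0.23215439] 0.043354837441854185
165 [[502.0, -147.0, 184.0], [503.0, -147.0, 185.0], [505.0, -147.0, 185.0], [506.0, -147.0, 186.0], [508.0, -147.0, 186.0], [510.0, -147.0, 184.0], [527.0, -180.0, -1.0], [530.0, -179.0, -1.0], [534.0, -179.0, -1.0], [538.0, -179.0, -1.0]]
190 [[503.0, -161.0, 183.0], [504.0, -161.0, 184.0], [506.0, -160.0, 186.0], [507.0, -160.0, 186.0], [509.0, -160.0, 186.0], [511.0, -160.0, 184.0], [530.0, -211.0, -1.0], [533.0, -211.0, -1.0], [537.0, -211.0, -2.0], [541.0, -210.0, -1.0]]
215 [[504.0, -176.0, 184.0], [505.0, -175.0, 186.0], [507.0, -175.0, 186.0], [509.0, -175.0, 186.0], [510.0, -175.0, 186.0], [512.0, -175.0, 184.0], [533.0, -244.0, -1.0], [536.0, -244.0, -0.0], [499.0, -121.0, 328.0], [544.0, -243.0, -0.0]]
230 [[504.0, -177.0, 201.0], [505.0, -177.0, 201.0], [507.0, -178.0, 200.0], [508.0, -177.0, 201.0], [511.0, -183.0, 186.0], [513.0, -184.0, 184.0], [535.0, -265.0, -2.0], [539.0, -265.0, -1.0], [542.0, -264.0, -1.0], [546.0, -263.0, 0.0]]
```

Run:
```python
from h import *
a=ctrl.grab_frame("wrist")["img"];cv2.imwrite("pics/e.png",cv2.resize(a[130:330,180:340],(640,600)[::1],interpolation=cv2.INTER_CUBIC))
```

```text
(no output)
```

View pics/e.png

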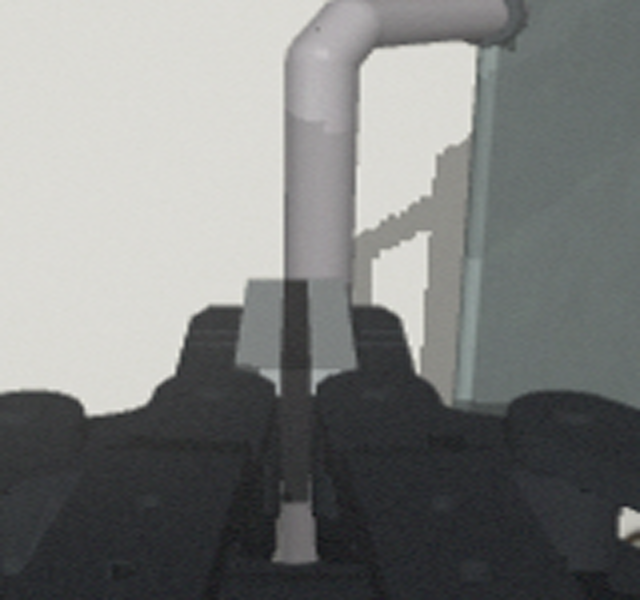

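The flap is following the fingers at about 0.76 rad, and the rod is at pad height between the pads. Continuing the arc.

```bash
python3 -m crank '[-0.44,-0.03,-0.45,0,0,0,0, -0.39,-0.03,-0.49,0,0,0,0, -0.35,-0.02,-0.53,0,0,0,0]'
python3 -m crank '[-0.30,-0.02,-0.55,0,0,0,0, -0.25,-0.02,-0.58,0,0,0,0, -0.19,-0.01,-0.60,0,0,0,0]'
python3 - <<'E'
from h import *
s=ctrl.get_state();print(s["position"],s["contact_force"],s["finger_gap"])
f=ctrl.grab_frame("wrist");X=cloud(f);np.save("w",X);cv2.imwrite("w.png",f["img"])
for r in (165,190,215): print(r,X[r,249:285:3].round(0).tolist())
E
```

```text
t: 5.55
position: [477.5, -191.3, 127.8]
tcp_rot: [[-0.076, 0.997, 0.0], [0.997, 0.076, -0.001], [-0.001, 0.0, -1.0]]
contact_force: [-3.3, -1.3, 3.4]
finger_gap: 0.2
finger_force: 1.6
t: 5.85
position: [459.1, -192.2, 84.1]
tcp_rot: [[-0.076, 0.997, 0.0], [0.997, 0.076, -0.0], [-0.0, 0.0, -1.0]]
contact_force: [-1.8, -0.9, 1.2]
finger_gap: -0.2
finger_force: 0.9
[ 459.10203247 -192.18554005   84.06345013] [-1.76779743 -0.85684033  1.2473911 ] -0.20390951328997822
165 [[450.0, -150.0, 101.0], [452.0, -150.0, 103.0], [453.0, -150.0, 103.0], [455.0, -149.0, 103.0], [457.0, -149.0, 103.0], [458.0, -149.0, 102.0], [466.0, -168.0, -3.0], [469.0, -168.0, -3.0], [472.0, -168.0, -5.0], [474.0, -167.0, -3.0], [477.0, -167.0, -4.0], [480.0, -167.0, -3.0]]
190 [[451.0, -164.0, 101.0], [453.0, -163.0, 103.0], [455.0, -163.0, 103.0], [456.0, -163.0, 103.0], [458.0, -163.0, 104.0], [459.0, -163.0, 102.0], [468.0, -192.0, -3.0], [471.0, -192.0, -4.0], [474.0, -192.0, -4.0], [477.0, -191.0, -3.0], [480.0, -191.0, -3.0], [482.0, -191.0, -2.0]]
215 [[452.0, -179.0, 101.0], [454.0, -178.0, 103.0], [456.0, -178.0, 103.0], [457.0, -177.0, 103.0], [459.0, -178.0, 103.0], [461.0, -178.0, 100.0], [471.0, -217.0, -3.0], [473.0, -216.0, -3.0], [476.0, -217.0, -4.0], [479.0, -216.0, -3.0], [482.0, -216.0, -4.0], [485.0, -216.0, -5.0]]
```

```bash
python3 -m crank '[-0.14,-0.01,-0.61,0,0,0,0, -0.08,-0.01,-0.62,0,0,0,0, -0.03,0,-0.62,0,0,0,0, 0,0,-0.12,0,0,0,0, 0,0,0,0,0,0,0]'
```

```text
t: 6.4
position: [453.2, -192.4, 35.2]
tcp_rot: [[-0.076, 0.997, -0.0], [0.997, 0.076, 0.0], [0.0, -0.0, -1.0]]
contact_force: [-0.8, -0.2, 0.9]
finger_gap: 0.1
finger_force: 0.0
```

Run:
```python
from h import *
f=ctrl.grab_frame("wrist");X=cloud(f)
for r in (165,190,215): print(r,X[r,249:285:3].round(0).tolist())
print(np.round(X[40:380:40,290:500:40],0).tolist())
```

```text
165 [[447.0, -152.0, 54.0], [448.0, -151.0, 56.0], [450.0, -151.0, 57.0], [451.0, -151.0, 57.0], [453.0, -151.0, 57.0], [455.0, -151.0, 54.0], [460.0, -161.0, -1.0], [462.0, -161.0, -2.0], [464.0, -160.0, -0.0], [466.0, -160.0, -1.0], [469.0, -160.0, -1.0], [471.0, -160.0, -1.0]]
190 [[448.0, -165.0, 55.0], [449.0, -165.0, 56.0], [451.0, -165.0, 56.0], [452.0, -164.0, 57.0], [454.0, -165.0, 55.0], [456.0, -165.0, 54.0], [462.0, -180.0, -2.0], [464.0, -180.0, -2.0], [466.0, -180.0, -1.0], [468.0, -180.0, -2.0], [471.0, -179.0, -0.0], [473.0, -179.0, -1.0]]
215 [[449.0, -180.0, 55.0], [450.0, -179.0, 57.0], [452.0, -179.0, 57.0], [454.0, -179.0, 56.0], [455.0, -179.0, 56.0], [457.0, -180.0, 54.0], [463.0, -200.0, -1.0], [466.0, -200.0, -1.0], [468.0, -200.0, -1.0], [470.0, -200.0, -2.0], [473.0, -200.0, -2.0], [475.0, -199.0, -1.0]]
[[[468.0, -77.0, -1.0], [488.0, -80.0, 23.0], [520.0, -72.0, -1.0], [546.0, -70.0, -1.0], [568.0, -70.0, 7.0], [600.0, -66.0, -2.0]], [[470.0, -101.0, -1.0], [497.0, -99.0, -1.0], [515.0, -100.0, 23.0], [539.0, -98.0, 24.0], [564.0, -96.0, 22.0], [607.0, -9
[... 304 characters left out ...]
87.0, -2.0], [493.0, -168.0, 54.0], [515.0, -166.0, 54.0], [538.0, -165.0, 53.0], [561.0, -163.0, 52.0], [583.0, -161.0, 53.0]], [[484.0, -221.0, -3.0], [497.0, -192.0, 53.0], [520.0, -190.0, 54.0], [543.0, -188.0, 54.0], [566.0, -186.0, 55.0], [589.0, -185.0, 55.0]], [[462.0, -174.0, 124.0], [478.0, -179.0, 115.0], [525.0, -217.0, 54.0], [549.0, -215.0, 54.0], [574.0, -213.0, 54.0], [598.0, -211.0, 55.0]], [[460.0, -175.0, 141.0], [482.0, -198.0, 112.0], [488.0, -183.0, 129.0], [495.0, -177.0, 135.0], [581.0, -241.0, 55.0], [606.0, -239.0, 55.0]], [[458.0, -173.0, 154.0], [466.0, -172.0, 155.0], [480.0, -181.0, 146.0], [492.0, -183.0, 143.0], [500.0, -180.0, 145.0], [508.0, -177.0, 148.0]]]
```

Flap is level (inner face z≈54, bar z≈52). Releasing, rising, and heading to the left ring.

```bash
python3 -m crank '[0,0,0,0,0,0,40, 0,0,0,0,0,0,40, 0,0,0.5,0,0,0,40, 0,0,1,0,0,0,40, 0,0,1,0,0,0,40]'
python3 -m crank '[0,0,1,0,0,0,40, 0,0.5,1,0,0,0,40, -0.1,1,1,0,0,0,40, -0.1,1,1,0,0,0,40, -0.1,1,0,0,0,0,40]'
python3 -m crank '[-0.1,1,0,0,0,0,40, -0.1,1,0,0,0,0,40, 0,1,0,0,0,0,40, 0,0,0,0,0,0,40]'
python3 - <<'E'
from h import *
f=ctrl.grab_frame("wrist");X=cloud(f);im=f["img"];hsv=cv2.cvtColor(im,cv2.COLOR_BGR2HSV)
m=((X[...,2]>12)&(X[...,2]<32)&(np.hypot(X[...,0]-484,X[...,1]-75)<70)&(f["z_map"]>60)&(hsv[...,1]>50))
P=X[m];print(len(P),P.mean(0),P.min(0),P.max(0),cv2.minEnclosingCircle(P[:,:2].astype(np.float32)))
k=(np.abs(X[...,2]-54)<5)&(X[...,1]<-90)&(X[...,1]>-290)&(X[...,0]>430)&(X[...,0]<640);print("flap",k.sum(), X[k].mean(0) if k.any() else "")
cv2.imwrite("pics/f.png",im)
E
```

```text
t: 6.95
position: [452.5, -192.2, 98.1]
tcp_rot: [[-0.076, 0.997, -0.001], [0.997, 0.076, 0.001], [0.001, -0.001, -1.0]]
contact_force: [-0.1, -0.1, -0.0]
finger_gap: 40.5
finger_force: 0.0
t: 7.45
position: [447.7, -105.1, 201.1]
tcp_rot: [[-0.075, 0.997, 0.007], [0.997, 0.075, -0.002], [-0.003, 0.006, -1.0]]
contact_force: [0.9, 0.3, 0.3]
finger_gap: 39.9
finger_force: 0.0
t: 7.85
position: [439.7, -27.6, 197.8]
tcp_rot: [[-0.078, 0.997, -0.0], [0.997, 0.078, 0.001], [0.001, 0.0, -1.0]]
contact_force: [-0.2, 0.0, -0.4]
finger_gap: 40.1
finger_force: 0.0
2950 [485.50975341  77.89673793  22.17414206] [433.53328231  24.25571187  12.05206243] [534.27111672 125.14068023  25.31726862] ((484.1617736816406, 74.63349151611328), 50.86245346069336)
flap 3113 [ 544.73119857 -160.60193998   54.42147971]
```

```bash
python3 -m crank '[0,1,0,0,0,0,40, 0,1,0,0,0,0,40, 0,1,-0.5,0,0,0,40, 0,0.97,-0.5,0,0,0,40, 0,0,-1,0,0,0,40]'
python3 -m crank '[0,0,-1,0,0,0,40, 0,0,-1,0,0,0,40, 0,0,-1,0,0,0,40, 0,0,-1,0,0,0,40, 0,0,-1,0,0,0,40]'
python3 -m crank '[0,0,-0.76,0,0,0,40, 0,0,0,0,0,0,40]'
python3 -m crank '[0,0,0,0,0,0,0, 0,0,0,0,0,0,0, 0,0,0,0,0,0,0, 0,0,0,0,0,0,0]' 35
```

```text
t: 8.4
position: [442.4, 70.6, 148.4]
tcp_rot: [[-0.077, 0.997, 0.004], [0.997, 0.077, 0.001], [0.0, 0.004, -1.0]]
contact_force: [0.7, -0.9, -0.7]
finger_gap: 40.2
finger_force: 0.0
t: 8.9
position: [441.2, 68.4, 21.7]
tcp_rot: [[-0.075, 0.997, 0.001], [0.997, 0.075, -0.0], [-0.0, 0.001, -1.0]]
contact_force: [0.1, -0.3, 0.2]
finger_gap: 39.8
finger_force: 0.0
t: 9.1
position: [439.1, 68.4, 1.7]
tcp_rot: [[-0.075, 0.997, -0.004], [0.997, 0.075, -0.0], [0.0, -0.004, -1.0]]
contact_force: [-0.4, -0.6, -0.2]
finger_gap: 39.9
finger_force: 0.0
t: 9.5
position: [441.0, 69.3, 4.3]
tcp_rot: [[-0.076, 0.997, 0.002], [0.997, 0.076, -0.0], [-0.0, 0.002, -1.0]]
contact_force: [-0.0, 0.2, -0.1]
finger_gap: -0.1
finger_force: 0.0
```

```bash
python3 -m crank '[0,0,0.4,0,0,0,0, 0,0,0.4,0,0,0,0, 0,0,0.4,0,0,0,0, 0,0,0,0,0,0,0]'
python3 - <<'E'
from h import *
f=ctrl.grab_frame("wrist");im=f["img"];X=cloud(f);print(X[60:220:20,256].round().tolist())
g=ctrl.grab_frame("scene")["img"];o=np.hstack([im[:,56:456],cv2.resize(g[180:330,130:286],(400,384))]);cv2.imwrite("pics/g.png",o)
E
```

```text
t: 9.9
position: [441.7, 69.4, 35.3]
tcp_rot: [[-0.076, 0.997, 0.003], [0.997, 0.076, -0.0], [-0.0, 0.003, -1.0]]
contact_force: [0.5, 0.7, 0.5]
finger_gap: 0.0
finger_force: 0.0
[[434.0, 172.0, -2.0], [435.0, 159.0, -2.0], [436.0, 146.0, -2.0], [437.0, 133.0, -2.0], [438.0, 119.0, -2.0], [439.0, 104.0, -3.0], [440.0, 95.0, 23.0], [441.0, 81.0, 23.0]]
```

View pics/g.png

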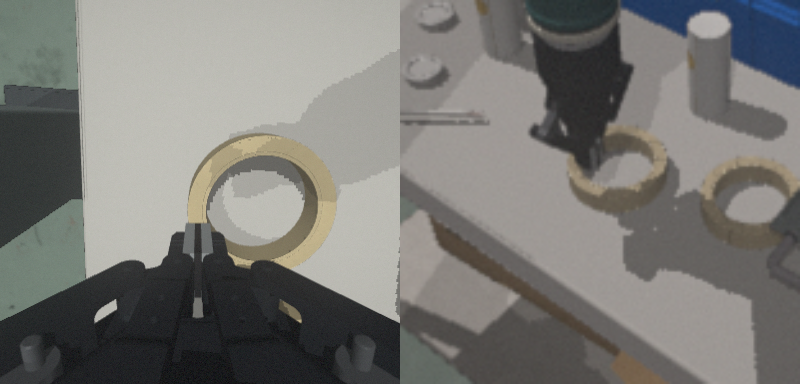

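The ring stayed on the table and the jaws shut above its wall, so the fingertips seem higher than the reported TCP. I'll feel for the table inside the ring's hole.

```bash
python3 -m crank '[0.9,0.1,0,0,0,0,0, 0.85,0.1,0,0,0,0,0, 0,0,-0.6,0,0,0,0, 0,0,-0.6,0,0,0,0, 0,0,0,0,0,0,0]'
python3 - <<'E'
from h import *
s=ctrl.get_state();print(s["position"])
f=ctrl.grab_frame("scene");X=cloud(f);p=np.array(s["position"])
for z0 in range(0,120,6):
    k=(np.abs(X[...,2]-z0)<3)&(np.hypot(X[...,0]-p[0],X[...,1]-p[1])<32)
    dark=f["img"].max(2)<70
    k&=dark;print(z0,k.sum(),X[k].mean(0).round() if k.any() else "")
E
```

```text
t: 10.5
position: [482.2, 74.3, 1.8]
tcp_rot: [[-0.076, 0.997, -0.004], [0.997, 0.076, -0.0], [0.0, -0.004, -1.0]]
contact_force: [-0.4, 0.2, 0.4]
finger_gap: 0.3
finger_force: 0.0
[482.22200705  74.2741088    1.77975882]
0 0 
6 0 
12 0 
18 0 
24 0 
30 1 [475.  65.  32.]
36 10 [477.  68.  37.]
42 10 [472.  69.  41.]
48 11 [474.  67.  47.]
54 7 [477.  64.  54.]
60 10 [482.  63.  60.]
66 9 [474.  62.  67.]
72 24 [479.  64.  72.]
78 45 [479.  66.  78.]
84 13 [480.  66.  83.]
90 25 [476.  65.  90.]
96 22 [482.  59.  95.]
102 20 [480.  59. 102.]
108 23 [478.  59. 108.]
114 25 [474.  59. 114.]
```

```bash
python3 -m crank '[0,0,-0.2,0,0,0,0, 0,0,0,0,0,0,0]'
```

```text
t: 10.75
position: [483.9, 74.3, -1.5]
tcp_rot: [[-0.076, 0.997, -0.0], [0.997, 0.076, -0.0], [-0.0, -0.0, -1.0]]
contact_force: [0.2, -0.3, 0.2]
finger_gap: -0.2
finger_force: 0.0
```

```bash
for i in 1; do :; done
python3 -m crank '[0,0,-0.2,0,0,0,0, 0,0,0,0,0,0,0]' | grep -E "pos|contact"
python3 -m crank '[0,0,-0.2,0,0,0,0, 0,0,0,0,0,0,0]' | grep -E "pos|contact"
```

```text
position: [483.9, 74.3, -6.7]
contact_force: [-0.7, -1.5, 0.5]
position: [483.7, 74.3, -11.9]
contact_force: [-0.5, -0.5, -0.7]
```

```bash
python3 -m crank '[0,0,-0.15,0,0,0,0, 0,0,0,0,0,0,0]' | grep -E "pos|contact"
python3 -m crank '[0,0,-0.1,0,0,0,0, 0,0,0,0,0,0,0]' | grep -E "pos|contact"
```

```text
position: [483.8, 74.3, -15.6]
contact_force: [-0.3, -0.2, 0.4]
position: [483.9, 74.3, -18.0]
contact_force: [0.3, 0.9, 0.2]
```

```bash
python3 -m crank '[0,0,-0.1,0,0,0,0, 0,0,0,0,0,0,0]' | grep -E "pos|contact"
python3 -m crank '[0,0,-0.08,0,0,0,0, 0,0,0,0,0,0,0]' | grep -E "pos|contact"
```

```text
position: [483.9, 74.3, -20.4]
contact_force: [-0.2, -0.9, 1.0]
position: [483.9, 74.3, -22.4]
contact_force: [0.8, -0.5, -0.7]
```

```bash
python3 -m crank '[0,0,-0.08,0,0,0,0, 0,0,0,0,0,0,0]' | grep -E "pos|contact"
python3 -m crank '[0,0,-0.08,0,0,0,0, 0,0,0,0,0,0,0]' | grep -E "pos|contact"
```

```text
position: [484.1, 74.3, -23.0]
contact_force: [-3.6, -0.8, 17.9]
position: [484.2, 74.3, -23.2]
contact_force: [-8.1, -1.5, 44.6]
```

The tips really touch the table at reported z = -23, so they sit 23 mm above the reported TCP. Correcting for that, re-pinching the ring wall.

```bash
python3 -m crank '[0,0,1,0,0,0,0, 0,0,0.8,0,0,0,0, -0.9,-0.1,0,0,0,0,40, -0.88,-0.03,0,0,0,0,40, 0,0,0,0,0,0,40]' | grep -E "pos|contact|gap"
python3 -m crank '[0,0,-0.8,0,0,0,40, 0,0,-0.75,0,0,0,40, 0,0,0,0,0,0,40]' | grep -E "pos|contact|gap"
python3 -m crank '[0,0,0,0,0,0,0, 0,0,0,0,0,0,0, 0,0,0,0,0,0,0, 0,0,0,0,0,0,0]' 40
```

```text
position: [435.0, 71.1, 18.5]
contact_force: [-0.2, 0.6, -0.2]
finger_gap: 39.9
position: [439.1, 71.0, -21.4]
contact_force: [-1.2, 0.2, 0.4]
finger_gap: 40.3
t: 13.55
position: [440.5, 71.0, -19.3]
tcp_rot: [[-0.076, 0.997, 0.002], [0.997, 0.076, -0.0], [-0.0, 0.002, -1.0]]
contact_force: [-0.0, -1.4, 0.9]
finger_gap: 12.2
finger_force: 38.8
```

```bash
python3 -m crank '[0,0,0.5,0,0,0,0, 0,0,1,0,0,0,0, 0,0,1,0,0,0,0, 0,0,1,0,0,0,0, 0,0,0.8,0,0,0,0]' | grep -E "pos|contact|gap"
python3 -m crank '[0.1,-0.4,0,0,0,0,0, 0.2,-0.8,0,0,0,0,0, 0.27,-0.96,0,0,0,0,0, 0.27,-0.96,0,0,0,0,0, 0.27,-0.96,0,0,0,0,0]' | grep -E "pos|contact|gap"
python3 -m crank '[0.27,-0.96,0,0,0,0,0, 0.27,-0.96,0,0,0,0,0, 0.27,-0.96,0,0,0,0,0, 0.27,-0.96,0,0,0,0,0, 0.27,-0.96,0,0,0,0,0]' | grep -E "pos|contact|gap"
python3 -m crank '[0.27,-0.96,0,0,0,0,0, 0.22,-0.8,0,0,0,0,0, 0.1,-0.4,0,0,0,0,0, 0,0,0,0,0,0,0]'
```

```text
position: [439.5, 71.1, 89.1]
contact_force: [-0.6, 0.2, -0.0]
finger_gap: 12.2
position: [466.7, -32.2, 86.7]
contact_force: [-0.2, -1.1, -0.6]
finger_gap: 12.2
position: [500.3, -152.2, 86.4]
contact_force: [1.0, -0.4, -2.0]
finger_gap: 12.0
t: 15.45
position: [515.9, -206.2, 87.1]
tcp_rot: [[-0.074, 0.997, -0.0], [0.997, 0.074, -0.0], [-0.0, -0.0, -1.0]]
contact_force: [-0.6, 0.1, -2.4]
finger_gap: 12.1
finger_force: 39.1
```

```bash
python3 -m crank '[0,0.5,-0.4,0,0,0,0, 0,0,-0.6,0,0,0,0, 0,0,-0.4,0,0,0,0, 0,0,0,0,0,0,0]' | grep -E "pos|contact|gap"
python3 - <<'E'
from h import *
f=ctrl.grab_frame("wrist");X=cloud(f);hsv=cv2.cvtColor(f["img"],cv2.COLOR_BGR2HSV)
m=(X[...,2]>70)&(X[...,2]<110)&(np.hypot(X[...,0]-560,X[...,1]+190)<60)&(hsv[...,1]>50)&(hsv[...,0]>10)&(hsv[...,0]<35)
P=X[m];print(len(P),cv2.minEnclosingCircle(P[:,:2].astype(np.float32)))
A=np.c_[P[:,:2]-[560,-190],np.ones(len(P))];print(np.linalg.lstsq(A,P[:,2],rcond=None)[0])
E
```

```text
position: [513.9, -190.1, 50.7]
contact_force: [-0.9, -0.0, -1.0]
finger_gap: 12.0
13569 ((557.2815551757812, -184.2625274658203), 51.265960693359375)
[-4.10053648e-02  3.20105089e-02  8.96218066e+01]
```

```bash
python3 -m crank '[0,-0.1,-0.2,0,0,0,0, 0,-0.05,-0.2,0,0,0,0, 0,0,0,0,0,0,0]' | grep -E "pos|contact|gap"
python3 -m crank '[0,0,-0.06,0,0,0,0, 0,0,0,0,0,0,0]' | grep -E "pos|contact|gap"
```

```text
position: [515.6, -196.3, 42.1]
contact_force: [-0.5, 0.3, -0.9]
finger_gap: 11.9
position: [515.8, -196.3, 41.0]
contact_force: [0.1, 0.2, -0.5]
finger_gap: 11.7
```

```bash
python3 -m crank '[0,0,-0.1,0,0,0,0, 0,0,0,0,0,0,0]' | grep -E "pos|contact|gap"
python3 -m crank '[0,0,-0.08,0,0,0,0, 0,0,0,0,0,0,0]' | grep -E "pos|contact|gap"
```

```text
position: [515.7, -196.2, 38.4]
contact_force: [-0.1, 0.3, -0.3]
finger_gap: 12.3
position: [515.7, -196.2, 36.3]
contact_force: [0.5, -0.2, -1.0]
finger_gap: 11.7
```

```bash
python3 -m crank '[0,0,-0.06,0,0,0,0, 0,0,0,0,0,0,0]' | grep -E "pos|contact|gap"
python3 -m crank '[0,0,0,0,0,0,20, 0,0,0,0,0,0,30, 0,0,0,0,0,0,30, 0,0,0.3,0,0,0,30, 0,0,1,0,0,0,30]' | grep -E "pos|contact|gap"
python3 -m crank '[0,0,1,0,0,0,30, -0.5,0,1,0,0,0,30, -1,0,1,0,0,0,40, -1,0,0.5,0,0,0,40, 0,0,0,0,0,0,40]' | grep -E "pos|contact|gap"
python3 - <<'E'
from h import *
f=ctrl.grab_frame("wrist");X=cloud(f);hsv=cv2.cvtColor(f["img"],cv2.COLOR_BGR2HSV);cv2.imwrite("w.png",f["img"])
m=(X[...,2]>65)&(X[...,2]<90)&(np.hypot(X[...,0]-560,X[...,1]+190)<70)&(hsv[...,1]>50)&(hsv[...,0]>10)&(hsv[...,0]<35)
P=X[m];print(len(P),cv2.minEnclosingCircle(P[:,:2].astype(np.float32)))
A=np.c_[P[:,:2]-[560,-190],np.ones(len(P))];print(np.linalg.lstsq(A,P[:,2],rcond=None)[0])
k=(X[...,2]>40)&(X[...,2]<62)&(X[...,0]>435)&(X[...,0]<470)&(X[...,1]>-260)&(X[...,1]<-110)
P=X[k];print("bar",P.mean(0),P.min(0),P.max(0))
E
```

```text
position: [515.8, -196.2, 35.5]
contact_force: [-1.9, -0.0, 5.1]
finger_gap: 12.3
position: [513.9, -195.2, 66.2]
contact_force: [-0.4, -1.0, -0.2]
finger_gap: 29.9
position: [451.3, -196.1, 157.1]
contact_force: [-0.2, 1.1, -0.1]
finger_gap: 39.8
4966 ((559.6329345703125, -190.07647705078125), 51.512474060058594)
[-4.62733146e-03  3.88744311e-03  7.56759244e+01]
bar [ 455.89167358 -188.24299343   54.815838  ] [ 446.79327663 -259.66984854   48.44421871] [ 469.99160621 -131.23344142   58.23544121]
```

The ring lies flat on the flap at (560,-190). Now grip the bar (properly, with the 23 mm correction) and compute the closing arc.

```bash
python3 -m crank '[0,0,-1,0,0,0,28, 0,0,-1,0,0,0,28, 0,0,-1,0,0,0,28, 0,0,-1,0,0,0,28, 0,0,-1,0,0,0,28]' | grep -E "pos|contact|gap"
python3 -m crank '[0.04,0,-0.9,0,0,0,28, 0,0,0,0,0,0,28]' | grep -E "pos|contact|gap"
python3 -m crank '[0,0,0,0,0,0,0, 0,0,0,0,0,0,0, 0,0,0,0,0,0,0, 0,0,0,0,0,0,0]' 35
python3 -c "
import numpy as np
th=np.linspace(1.571,0,17);x=-175*np.sin(th)-2*np.cos(th);z=175*np.cos(th)-2*np.sin(th)
for a,b,c in zip(th[1:],np.diff(x)/25,np.diff(z)/25):print('%.2f: %.2f %.2f %.2f'%(a,b*.998,b*.066,c))"
```

```text
position: [454.2, -196.3, 28.7]
contact_force: [-0.4, -0.1, -0.7]
finger_gap: 28.1
position: [453.0, -195.1, 4.7]
contact_force: [-0.7, 0.0, 0.4]
finger_gap: 28.3
t: 19.15
position: [454.7, -196.3, 8.2]
tcp_rot: [[-0.076, 0.997, 0.001], [0.997, 0.076, -0.0], [-0.001, 0.001, -1.0]]
contact_force: [-0.1, 0.4, -2.8]
finger_gap: 8.9
finger_force: 34.1
1.47: 0.03 0.00 0.69
1.37: 0.09 0.01 0.68
1.28: 0.16 0.01 0.67
1.18: 0.22 0.01 0.65
1.08: 0.29 0.02 0.62
0.98: 0.35 0.02 0.59
0.88: 0.40 0.03 0.56
0.79: 0.45 0.03 0.51
0.69: 0.50 0.03 0.47
0.59: 0.55 0.04 0.42
0.49: 0.58 0.04 0.36
0.39: 0.62 0.04 0.30
0.29: 0.64 0.04 0.24
0.20: 0.66 0.04 0.17
0.10: 0.68 0.04 0.11
0.00: 0.68 0.05 0.04
```

Gripped (gap 8.9). Raising the flap.

```bash
python3 -m crank '[0.03,0,0.69,0,0,0,0, 0.09,0.01,0.68,0,0,0,0, 0.16,0.01,0.67,0,0,0,0, 0.22,0.01,0.65,0,0,0,0]' | grep -E "pos|contact|gap"
python3 -m crank '[0.29,0.02,0.62,0,0,0,0, 0.35,0.02,0.59,0,0,0,0, 0.40,0.03,0.56,0,0,0,0, 0.45,0.03,0.51,0,0,0,0]' | grep -E "pos|contact|gap"
```

```text
position: [466.8, -195.5, 75.7]
contact_force: [2.7, 0.1, -7.7]
finger_gap: 8.7
position: [501.4, -193.1, 132.4]
contact_force: [-6.7, -3.9, -2.0]
finger_gap: 8.6
```

```bash
python3 -m crank '[0.50,0.03,0.47,0,0,0,0, 0.55,0.04,0.42,0,0,0,0, 0.58,0.04,0.36,0,0,0,0, 0.62,0.04,0.30,0,0,0,0]' | grep -E "pos|contact|gap"
python3 - <<'E'
from h import *
g=ctrl.grab_frame("scene")["img"];a=ctrl.grab_frame("wrist")["img"]
cv2.imwrite("pics/h.png",np.hstack([a[:,56:456],cv2.resize(g[130:290,270:436],(398,384))]))
E
```

```text
position: [556.3, -189.5, 173.0]
contact_force: [-13.4, -0.3, 16.2]
finger_gap: 8.5
```

View pics/h.png

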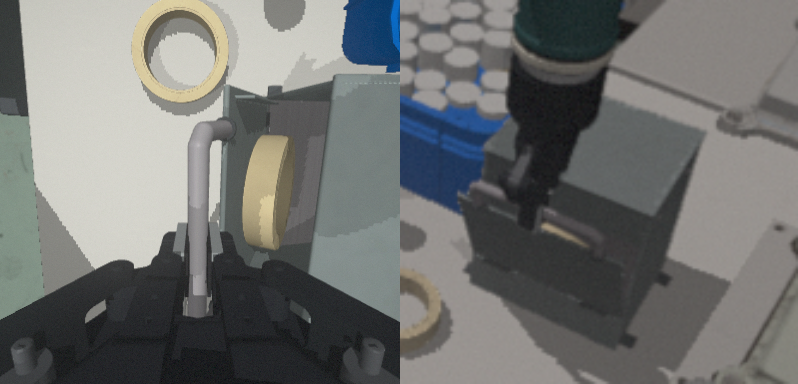

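The roll has slid down to the hinge and leans on the flap's inner face at about (268,190), inside the opening. Continuing will tip it in.

```bash
python3 -m crank '[0.64,0.04,0.24,0,0,0,0, 0.66,0.04,0.17,0,0,0,0, 0.5,0.03,0.09,0,0,0,0]' | grep -E "pos|contact|gap"
python3 -m crank '[0.5,0.04,0.05,0,0,0,0, 0.36,0.03,0.02,0,0,0,0, 0,0,0,0,0,0,0]' | grep -E "pos|contact|gap"
```

```text
position: [605.1, -186.3, 185.9]
contact_force: [-5.7, 1.1, 9.7]
finger_gap: 8.3
position: [627.3, -184.8, 187.3]
contact_force: [-3.9, 1.4, 9.6]
finger_gap: 8.4
```

```bash
python3 -m crank '[0.15,0,0,0,0,0,0, 0,0,0,0,0,0,0]' | grep -E "pos|contact|gap"
python3 -m crank '[0.1,0,0,0,0,0,0, 0,0,0,0,0,0,0]' | grep -E "pos|contact|gap"
```

```text
position: [627.2, -184.8, 187.2]
contact_force: [-13.1, 0.9, 15.2]
finger_gap: 8.3
position: [627.1, -184.8, 187.2]
contact_force: [-20.0, -0.6, 19.6]
finger_gap: 8.5
```

Hard stop reached: the flap is shut. Releasing and checking.

```bash
python3 -m crank '[-0.2,0,0.15,0,0,0,12, 0,0,0,0,0,0,20, 0,0,0,0,0,0,24, 0,0,1,0,0,0,24, 0,0,1,0,0,0,24]' | grep -E "pos|contact|gap"
python3 -m crank '[0,0,1,0,0,0,24, -1,0.5,1,0,0,0,24, -1,1,0,0,0,0,24, -1,1,0,0,0,0,24, -1,1,0,0,0,0,24]' | grep -E "pos|contact|gap"
python3 -m crank '[-0.5,1,0,0,0,0,24, 0,1,0,0,0,0,24, 0,1,0,0,0,0,24, 0,1,0,0,0,0,24, 0,0,0,0,0,0,24]' | grep -E "pos|contact|gap"
python3 - <<'E'
from h import *
f=ctrl.grab_frame("scene");X=cloud(f);t=ctrl.grab_frame("top");Y=cloud(t)
for Z in(X,Y):
    k=(Z[...,2]>215)&(Z[...,2]<245)&(np.abs(Z[...,0]-620)<60)&(Z[...,1]>-260)&(Z[...,1]<-110);P=Z[k];print(len(P),P.mean(0),P.max(0))
    m=(np.abs(Z[...,2]-196)<4)&(np.abs(Z[...,0]-690)<150)&(np.abs(Z[...,1]+180)<60);print("roof front x",np.percentile(Z[m][:,0],1))
cv2.imwrite("pics/i.png",np.hstack([cv2.resize(f["img"][130:290,170:410],(400,267)),cv2.resize(t["img"][60:260,180:480],(400,267))]))
E
```

```text
position: [627.8, -184.4, 238.0]
contact_force: [0.4, 0.2, -0.4]
finger_gap: 23.9
position: [527.7, -96.4, 288.6]
contact_force: [-0.2, 0.5, 0.3]
finger_gap: 24.3
position: [515.7, 5.5, 288.6]
contact_force: [-0.3, -0.9, -0.2]
finger_gap: 23.7
286 [ 624.72188639 -190.01030456  230.29104708] [ 632.91931394 -123.06501644  236.53493053]
roof front x 623.4290659556327
88 [ 627.74876867 -220.38324167  231.23280396] [ 634.39224953 -122.46593886  239.09635691]
roof front x 618.9150720652887
```

View pics/i.png

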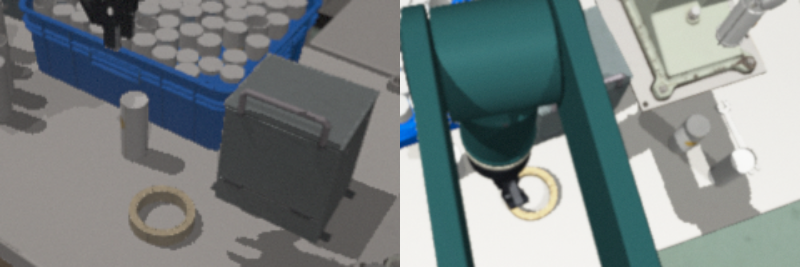

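The flap is shut with the bar over the box's front edge at (285,110). The roll is inside, and the look-alike ring at (162,212) hasn't moved.

```bash
python3 -c "
from bench import ctrl
print(ctrl.get_state()['t'],ctrl.close_job())"
```

```text
the job is handed in; nothing more can be done
23.05 None
```

The left tape roll went onto the level flap and slid in as I pushed the flap shut; the flap was against its stop when I handed the job in at 23 s, though I couldn't see the roll inside once it was shut.

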